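# Lay out a repair order on the outline mats

## Robot

A 6-joint arm with a two-finger parallel gripper is mounted at the origin on the work surface. World frame = base frame: x ahead of the robot, y to its left, z up, the work surface at z = 0. Lengths are in m, angles in rad, forces in N, time in s.
With the tool pointing down it reaches from about 0.3 to 0.775 m from the base axis. Payload 14.6 kg.
Tool frame: the origin (TCP) lies on the mounting face of the last link; the fingertips stand 199 mm ahead of it and the grasp point (between the pads) lies 180 mm ahead of it; z points along the fingers, y is the line along which they close (so a half turn about z gives the same grasp; the last joint's range is limited). The gripper opens to 94 mm and grips with 3 to 60 N. Pads are 16 mm wide; open, the fingers measure 119 mm over their backs; the gripper's body (75 mm by 177 mm) begins 78 mm behind the grasp point.
Start: joints at [-1.177, 0.3, 1.521, -0, 1.321, -0.067], TCP at [0.245, -0.493, 0.405] pointing down, gripper open.
Joint ranges: [-3.03, 3.03], [-0.79, 2.21], [0.23, 2.52], [-1.04, 4.18], [0, 3.07], [-2.55, 2.55]. Speed limits (rad/s): [2.22, 2.22, 2.57, 3.14, 3.14, 3.14].

## Interface

Orientations are given as [roll, pitch, yaw] about the fixed x, y, z axes, in that order (R = Rz(yaw) Ry(pitch) Rx(roll)).
In Python, from station import telemetry, cams, workorder, finder gives the robot as it stands.
- The arm moves only by the tool jog_arm, never from a script. Its argument "rows" is a list of rows, each an object with "gripper": the finger opening in m, from 0 to 0.094; "slide": the shift along the tool's x, y, z in m, a list of three; "spin": the turn about the tool's z in rad. In form: [{"gripper": gripper, "slide": [tx, ty, tz], "spin": spin}, ...]. A call has 1 to 8 rows; each row is the pose to reach, as a shift and turn from the pose commanded when the call began, along the tool's axes at that moment; what a row does not reach only later rows make up. A row lasts 1/10 s, in which the tool goes at most 50 mm and 8.59 degrees, less where a joint would pass 70% of its speed; a pose out of reach is approached as far as the arm can. A call with a gripper value outside its range is refused whole. The fingers move at their own pace and stop on an object; "squeeze" is the grip in N (left out, the last holds). Time passes only in rows, so rows that repeat a pose let the fingers close. It gives the time, the measured TCP pose, the force, the opening and the grip force at its end, in the units of the state.
- telemetry.get_obs(): the state, without advancing time (a new reading comes with each control period).
- cams.camera(name): name is "scene" or "top" or "wrist"; returns (picture, depth): 384x512x3 uint8, red, green, blue; 384x512 float32, m along the optical axis (not along the pixel's ray), 0 where there is no reading.
- cams.camera_info(name): a dict with "camera_matrix" (3x3 intrinsics, pixels), "R" (3x3) and "t" (3): a world point X has camera coordinates R X + t; the wrist camera has in their place "tool_from_camera" (4x4, takes a point from camera to tool coordinates, whose origin is the TCP and whose axes are the flange's). Camera axes: x right, y down, z forward; pixel columns grow to the right and rows downward; lengths in m; the calibration is good to about 2 mm. A picture is of the moment at which its call begins: read the wrist's pose just before it. camera_info takes no time and is no camera call.
- workorder.hand_in(): hands the job in; it is judged then, once.
Trained networks look in the newest picture that a camera, given by its name, has taken for a name from the list of things; names that differ only in an ending like _2 or _b are one class to them, and where a whole thing is asked for, a point or a joint stands for the part that bears it (a point fixed in the world has none). Each returns a list of dicts, best first, with "confidence" (0 to 1); they miss things now and then, are a little off and sometimes report something else, mostly with a low value. They report only what shows in the picture. A call takes as long as a camera call. They do not tell look-alikes from the thing itself.
- finder.find_in(target, camera): "point" ([x, y, z] in m, in world coordinates, good to about 4 mm: the middle of the surface that is visible of it).
- finder.masks_of(target, camera): "region" (384x512 bool, what is visible of it).
The state is a dict: "time_s": time; "qpos": joint angles; "joint_vel": joint speeds; "tau": joint torques, N m; "ee_pos": TCP position; "eef_rot": TCP orientation; "force": force on the tool from outside, world axes, zero at the start; "moment": the same for the moment, N m; "grip_width": finger opening in m; "grip_force": force on a finger pad.
Only numpy, scipy, OpenCV 4.12 (cv2) and the standard library are available. Lean on these libraries where they do the work, as an engineer would, in place of code of your own. Each camera call takes 0.05 s, during which the arm holds its last target. There are 200 camera calls.

## Task

Lay out the parts for a repair order: put each of the four loose car parts (red oil filter, steel wheel bearing, brake pad, amber marker lamp) on the blue mat that shows its own white outline. Set each one down the way up it now stands, centred on its outline, with the brake pad and the lamp turned to lie along theirs (either way round), and let go. Leave the green tin and the wrench where they are.

Things in the scene. Friction and masses are not known exactly. Their poses are not given: they have to be found in the camera images.
- filter: Red spin-on oil filter with a white band, a standing cylinder 62 mm in diameter and 80 mm high (top edge bevelled above 72 mm), about 0.3 kg, loose, upright on the table. Origin: centre of its underside; z up along its axis. Its yaw has no meaning.
- bearing: Bright steel wheel bearing, a flat-lying ring with a dark seal round its top face, outer diameter 58 mm, bore 30 mm, 32 mm high, about 0.3 kg, loose. Origin: centre of its underside; z up along its axis. Its yaw has no meaning.
- brakepad: Dark brake pad lying friction side up: steel backing plate 6 mm thick, 112 mm long over its two 24 mm wide end ears (x axis), 46 mm wide (y axis) over the middle 84 mm; on it a black friction block 77 mm long, 46 mm wide, in two halves with a narrow slot between, to 18 mm total height. About 0.25 kg, loose. Origin: centre of the underside; z up. Grip across its 46 mm width (along y) at the middle.
- lamp: Amber side marker lamp on a black base, lying lens up: oblong with round ends, 84 mm long (x axis), 42 mm wide (y axis, with flat parallel sides over the middle 40 mm), 26 mm high, about 0.1 kg, loose. Origin: centre of the underside; z up. Grip across its width (along y).
- mat_filter: Blue mat with a solid white disc 62 mm in diameter (the oil filter's place), fixed on the table, 130 x 90 x 4 mm, long side along its x axis. Origin: centre of the underside, under the centre of the outline; top face 4 mm higher; z up.
- mat_bearing: Blue mat with a white ring, 58 mm outside and 30 mm inside with blue in its middle (the bearing's place), fixed on the table, 130 x 90 x 4 mm, long side along its x axis. Origin: centre of the underside, under the centre of the outline; top face 4 mm higher; z up.
- mat_brakepad: Blue mat with a white oblong with square corners, 84 x 46 mm, and a 24 mm wide ear at each end, 112 mm overall along the mat's x axis (the brake pad's place), fixed on the table, 130 x 90 x 4 mm, long side along its x axis. Origin: centre of the underside, under the centre of the outline; top face 4 mm higher; z up.
- mat_lamp: Blue mat with a white oblong with round ends, 84 x 42 mm, long along the mat's x axis (the lamp's place), fixed on the table, 130 x 90 x 4 mm, long side along its x axis. Origin: centre of the underside, under the centre of the outline; top face 4 mm higher; z up.
- tin: Green closed tin with a pale lid, 68 mm in diameter and 60 mm high, standing at the robot's right side of the work; a bystander to be left alone. Origin: centre of its underside.
- wrench: Steel wrench 180 mm long lying flat beyond the mats and parts, its length along its x axis; a bystander to be left alone. Origin: on its underside near mid-length.
There are look-alikes about, which are no part of the job. There is more than one size of the brakepad; the one meant has the size given above.

How it is judged:
By the outcome, as a careful person would: the job done as asked, in the order asked, and still so for the second after the job is handed in, with the robot touching nothing.
It also fails if it takes over 96 s, if anything falls off the work surface, if the arm or the gripper's body presses on something with over 40 N, if the wrist force passes 120 N, or if a joint passes its speed limit or range.

## Working session

There is one attempt and no reset: what is moved stays moved. The work goes in short steps, Python scripts to look and compute and a tool call to move; the robot and the scene stay as the last step left them, time stands still between calls to the robot, and variables do not carry over. Pictures are saved under pics/ and viewed, at most 14 in all, crops included, and the job is handed in when it is done.

Besides the shell and the picture viewer there is one more tool, called after "Emit:" in YAML: its name, and indented under it one key for each argument. jog_arm: Moves the arm, as the interface text tells. Its arguments: {"type":"object","properties":{"rows":{"type":"array","items":{"type":"object","properties":{"gripper":{"type":"number"},"slide":{"type":"array","items":{"type":"number"}},"spin":{"type":"number"}}}},"squeeze":{"type":"number"}},"required":["rows"]}

```bash
ls; mkdir -p pics; cat > h.py <<'E'
import numpy as np, cv2
from station import telemetry, cams, workorder, finder
def shot(name, fn=None):
    o=telemetry.get_obs(); im,d=cams.camera(name); i=cams.camera_info(name)
    if fn: cv2.imwrite('pics/'+fn, im[:,:,::-1])
    return im,d,i,o
def world(d,i,mask=None):
    K=np.array(i['camera_matrix']); v,u=np.indices(d.shape)
    P=np.stack([(u-K[0,2])/K[0,0]*d,(v-K[1,2])/K[1,1]*d,d],-1)
    return (P-np.array(i['t']))@np.array(i['R'])   # R^T (P-t)
E
python3 - <<'E'
from h import *
o=telemetry.get_obs(); print(o)
im,d,i,_=shot('top','top0.png'); shot('scene','scene0.png')
W=world(d,i); np.save('W0.npy',W); np.save('d0.npy',d); np.save('im0.npy',im)
print(i)
E
```

```text
pics
{'time_s': 0.0, 'qpos': array([-1.17655898e+00,  3.00472070e-01,  1.52157187e+00,  5.21924016e-05,
        1.32067686e+00, -6.66146172e-02]), 'joint_vel': array([-0.00201112, -0.00051603, -0.00034544, -0.00043756, -0.00017375,
       -0.00013792]), 'tau': array([-1.58971841e-03, -5.31820536e+01, -3.52741778e+01,  7.07572815e-02,
        2.44566542e-02, -1.04012508e-04]), 'ee_pos': array([ 0.24457365, -0.49259748,  0.40408956]), 'eef_rot': array([-3.14047037e+00, -1.25537099e-04,  4.60838950e-01]), 'force': array([-0.72646947, -0.3999945 ,  0.02615119]), 'moment': array([-0.00510867,  0.01965505,  0.003052  ]), 'grip_force': 0.0, 'grip_width': 0.09416663038168675}
{'camera_matrix': array([[452.3439914 ,   0.        , 255.39641151],
       [  0.        , 452.3439914 , 183.80250683],
       [  0.        ,   0.        ,   1.        ]]), 'R': array([[-0.00363472, -0.99998326, -0.00450112],
       [-0.9966641 ,  0.00398957, -0.08151541],
       [ 0.081532  ,  0.00418982, -0.99666192]]), 't': array([-0.09087459,  0.54023482,  1.40559491])}
```

View pics/top0.png

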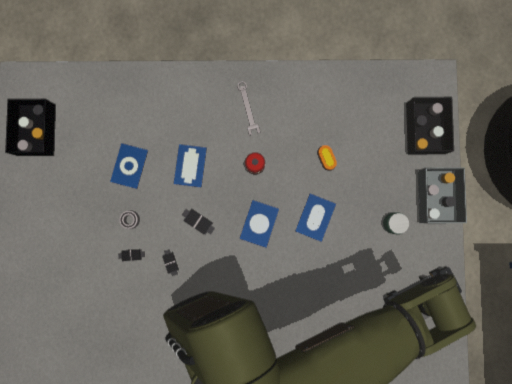

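View pics/scene0.png

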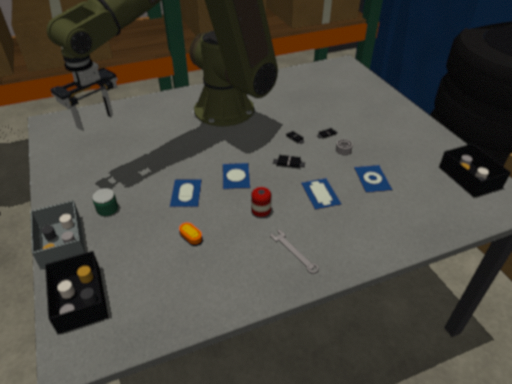

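```bash
python3 - <<'E'
from h import *
im,d,i,_=shot('top')
for n in ['filter','bearing','brakepad','lamp','mat_filter','mat_bearing','mat_brakepad','mat_lamp','tin','wrench']:
    K=np.array(i['camera_matrix'])
    for r in finder.find_in(n,'top'):
        p=K@(np.array(i['R'])@r['point']+i['t']); print(n,np.round(r['point'],3),round(r['confidence'],2),np.round(p[:2]/p[2]))
E
```

```text
filter [ 0.602 -0.089  0.079] 0.55 [254. 162.]
bearing [0.426 0.306 0.035] 0.59 [127. 220.]
brakepad [0.424 0.087 0.015] 0.95 [198. 221.]
brakepad [0.32  0.306 0.016] 0.81 [128. 254.]
lamp [ 0.623 -0.316  0.028] 0.83 [326. 157.]
mat_filter [ 0.416 -0.104  0.005] 0.76 [259. 223.]
mat_bearing [0.6   0.313 0.002] 0.63 [129. 166.]
mat_brakepad [0.604 0.116 0.002] 0.67 [190. 165.]
mat_brakepad [ 0.414 -0.102  0.001] 0.48 [258. 224.]
mat_lamp [ 0.433 -0.282  0.003] 0.65 [315. 218.]
tin [ 0.415 -0.519  0.058] 0.84 [395. 223.]
wrench [ 0.785 -0.064  0.006] 0.51 [246. 109.]
```

Top view: filter (255,162), bearing (129,219), lamp (327,157). Three dark pads could be taken for the brake pad: (198,221), which is the largest, (131,255) and (170,262). The mats are ring (129,166), eared oblong (190,165), disc (259,223) and round-ended oblong (316,217). The bins only hold coloured look-alike bits. Next I'll measure these and check the pads in a close crop.

```bash
cat >> h.py <<'E'
def blobs(W,mask,box,minpx=15):
    """connected blobs of mask inside world box; gives pixel centroid, world xy mean, rect size/angle, z"""
    x0,x1,y0,y1=box
    m=(mask&(W[...,0]>x0)&(W[...,0]<x1)&(W[...,1]>y0)&(W[...,1]<y1)).astype(np.uint8)
    n,l,s,c=cv2.connectedComponentsWithStats(m); out=[]
    for k in range(1,n):
        if s[k,4]<minpx: continue
        P=W[l==k]; q=P[:,:2].astype(np.float32)
        (cx,cy),(a,b),t=cv2.minAreaRect(q*1000)
        cc=np.cov((q-q.mean(0)).T); w,v=np.linalg.eigh(cc); th=np.arctan2(v[1,1],v[0,1])
        out.append((s[k,4],c[k].round(1),q.mean(0).round(4),np.round([cx,cy,a,b]),round(float(th),3),np.round(w[::-1]**.5*1000,1),np.percentile(P[:,2],[10,50,95]).round(3)))
    return out
E
python3 - <<'E'
from h import *
im=np.load('im0.npy');W=np.load('W0.npy')
hsv=cv2.cvtColor(im,cv2.COLOR_RGB2HSV);H,S,V=[hsv[...,k].astype(int) for k in range(3)]
box=(.25,.75,-.4,.42)
blue=(H>100)&(H<125)&(S>120)
white=(V>190)&(S<60)
for n,m in dict(blue=blue,white=white,dark=(V<50)&(W[...,2]<.05)&(W[...,2]>.004),tall=(W[...,2]>.007)&(W[...,2]<.1)).items():
    for b in blobs(W,m,box,25): print(n,*b)
c=im[195:275,100:240];cv2.imwrite('pics/crop0.png',cv2.resize(c,None,fx=5,fy=5,interpolation=cv2.INTER_CUBIC)[:,:,::-1])
print(cams.camera_info('wrist'))
E
```

```text
blue 759 [128.6 165.7] [0.6007 0.3126] [549. 121. 491. 126.] -2.99 [42.8 38.9] [-0.001  0.003  0.008]
blue 546 [189.8 165.8] [0.6001 0.1168] [557.  21. 329. 143.] 3.134 [41.5 33.9] [-0.     0.003  0.008]
blue 47 [128.4 165.5] [0.6021 0.3147] [603. 315.  22.  22.] 1.647 [6.4 6.1] [0.    0.004 0.007]
blue 720 [315.1 217.3] [ 0.434  -0.2817] [ 453. -223.  220.  130.] 2.74 [41.7 30.2] [-0.     0.004  0.009]
blue 742 [258.8 223.5] [ 0.4149 -0.103 ] [ 415. -103.   87.  125.] 2.82 [42.6 28.2] [-0.001  0.003  0.008]
white 365 [189.4 165.3] [0.6018 0.1186] [602. 118.  41. 107.] 3.019 [27.3 11.3] [-0.     0.003  0.009]
white 118 [128.3 165.4] [0.6008 0.3115] [507. 125. 476.  50.] 1.161 [44.4 15.7] [-0.     0.003  0.007]
white 260 [315.2 217.2] [ 0.4342 -0.281 ] [ 416. -210.   70.  211.] 2.317 [23.1 16.3] [-0.     0.004  0.009]
white 260 [259.  223.5] [ 0.4151 -0.1038] [ 415. -104.   55.   54.] 1.549 [14.7 14.2] [0.    0.004 0.009]
dark 115 [191.6 217.3] [0.4352 0.1085] [435. 108.  28.  40.] 2.498 [11.4  8.3] [0.014 0.017 0.022]
dark 114 [203.2 225. ] [0.411  0.0716] [411.  71.  30.  39.] 2.54 
[... 953 characters left out ...]
3012] [319. 306.  34.  70.] 1.643 [17.8  9.9] [0.008 0.012 0.017]
tall 195 [170.  262.4] [0.2945 0.1756] [294. 176.  58.  35.] -2.817 [16.7 10.1] [0.009 0.013 0.017]
{'camera_matrix': array([[293.60123145,   0.        , 254.90198658],
       [  0.        , 293.60123145, 191.78501298],
       [  0.        ,   0.        ,   1.        ]]), 'tool_from_camera': array([[-5.45070086e-04, -9.56976841e-01, -2.90163797e-01,
         8.63780539e-02],
       [ 9.99999837e-01, -5.71327717e-04,  5.78086205e-06,
        -4.00618546e-04],
       [-1.71310771e-04, -2.90163746e-01,  9.56976996e-01,
         2.01830760e-02],
       [ 0.00000000e+00,  0.00000000e+00,  0.00000000e+00,
         1.00000000e+00]])}
```

View pics/crop0.png

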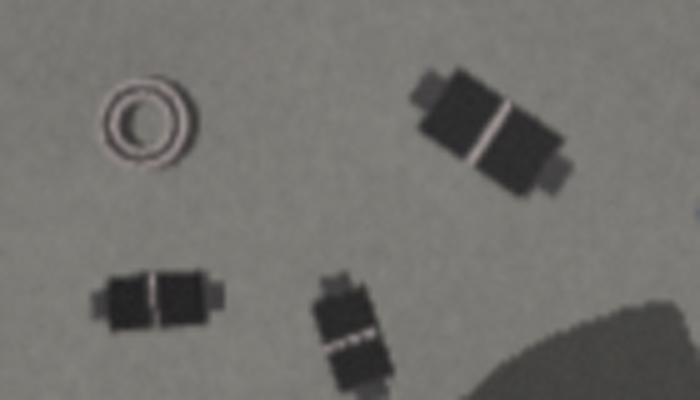

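The crop shows the full-size pad at (198,221), with a 77x46 mm block at 18 mm height. The pads at (131,255) and (170,262) are smaller, lower look-alikes. Next is a wrist-camera overview for finer measurements.

Emit:
jog_arm:
  rows:
    - {"slide": [0.426,-0.172,0],"spin": 0.461,"gripper": 0.094}
    - {"slide": [0.426,-0.172,0],"spin": 0.461,"gripper": 0.094}
    - {"slide": [0.426,-0.172,0],"spin": 0.461,"gripper": 0.094}
    - {"slide": [0.426,-0.172,0],"spin": 0.461,"gripper": 0.094}
    - {"slide": [0.426,-0.172,0],"spin": 0.461,"gripper": 0.094}
    - {"slide": [0.426,-0.172,0],"spin": 0.461,"gripper": 0.094}
    - {"slide": [0.426,-0.172,0],"spin": 0.461,"gripper": 0.094}
    - {"slide": [0.426,-0.172,0],"spin": 0.461,"gripper": 0.094}

```text
time_s: 1.45
ee_pos: [0.5032, -0.2009, 0.4049]
eef_rot: [3.141, -0.0, -0.0]
force: [0.5, -0.9, 0.5]
grip_width: 0.094
grip_force: 0.0
```

Emit:
jog_arm:
  rows:
    - {"slide": [0,0,0],"spin": 0,"gripper": 0.094}
    - {"slide": [0,0,0],"spin": 0,"gripper": 0.094}
    - {"slide": [0,0,0],"spin": 0,"gripper": 0.094}

```text
time_s: 1.75
ee_pos: [0.5017, -0.2035, 0.4047]
eef_rot: [3.141, 0.0, -0.001]
force: [0.2, -0.3, 0.2]
grip_width: 0.094
grip_force: 0.0
```

```bash
cat >> h.py <<'E'
from scipy.spatial.transform import Rotation as Ro
def wristW(d,i,o):
    K=np.array(i['camera_matrix']); v,u=np.indices(d.shape); T=np.array(i['tool_from_camera'])
    P=np.stack([(u-K[0,2])/K[0,0]*d,(v-K[1,2])/K[1,1]*d,d],-1)
    P=P@T[:3,:3].T+T[:3,3]
    return P@Ro.from_euler('xyz',o['eef_rot']).as_matrix().T+o['ee_pos']
def go(x,y,z,yaw,o=None):
    """slide/spin from the present pose to a GRASP POINT at x,y,z with tool yaw"""
    o=o or telemetry.get_obs(); R=Ro.from_euler('xyz',o['eef_rot']).as_matrix()
    s=R.T@(np.array([x,y,z+.18])-o['ee_pos']); sp=o['eef_rot'][2]-yaw; sp=(sp+np.pi)%(2*np.pi)-np.pi
    print('slide',s.round(4),'spin',round(sp,3),'rows',np.ceil(max(np.linalg.norm(s)/.05,abs(sp)/.15)))
def segs(im,W,box=(.25,.75,-.42,.42)):
    hsv=cv2.cvtColor(im,cv2.COLOR_RGB2HSV);H,S,V=[hsv[...,k].astype(int) for k in range(3)]
    for n,m in dict(white=(V>150)&(S<60)&(W[...,2]<.015),tall=(W[...,2]>.008)&(W[...,2]<.1)).items():
        for b in blobs(W,m,box,60): print(n,*b)
E
python3 - <<'E'
from h import *
im,d,i,o=shot('wrist','w1.png'); W=wristW(d,i,o); np.savez('w1.npz',im=im,d=d,p=o['ee_pos'],r=o['eef_rot'])
print(o['time_s'],o['ee_pos'],o['eef_rot']); segs(im,W)
E
```

```text
1.75 [ 0.501695   -0.20346075  0.40465024] [ 3.14148670e+00  1.50854865e-04 -9.95956429e-04]
white 72779 [212.8 109.1] [ 0.5734 -0.1475] [ 507. -120.  600.  388.] 1.7 [174.7  93.7] [-0.001 -0.     0.001]
white 895 [ 5.3 98.6] [0.5925 0.1057] [593. 104.  19. 100.] 2.922 [26.5  4.3] [0.003 0.004 0.005]
white 11275 [265.1 266.7] [ 0.3526 -0.2179] [ 382. -228.  219.  258.] -2.426 [61.  51.6] [-0.001 -0.     0.001]
white 398 [210.4 185.2] [ 0.4805 -0.142 ] [ 484. -137.   61.   19.] 1.382 [14.3  4.7] [-0.001 -0.     0.001]
white 1624 [311.4 216.3] [ 0.4364 -0.2808] [ 435. -280.   45.   86.] 2.759 [22.6 12. ] [0.003 0.004 0.005]
tall 2785 [354.3  67.3] [ 0.6257 -0.3155] [ 626. -318.   82.   43.] -2.762 [21.  12.3] [0.024 0.026 0.027]
tall 3806 [147.2  85.5] [ 0.6041 -0.0955] [604. -89.  61.  61.] 1.426 [16.3 15.2] [0.049 0.079 0.081]
tall 2099 [ 38.6 227.2] [0.4262 0.0912] [424.  93.  78.  48.] 0.979 [23.  14.6] [0.014 0.017 0.019]
```

View pics/w1.png

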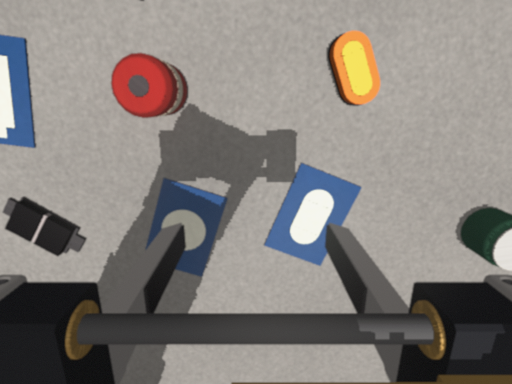

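The wrist view shows the filter (147,85), lamp (354,67), lamp mat (312,217), disc mat partly behind a finger (185,228), and the real pad (42,226). One more view over the left half covers the rest.

Emit:
jog_arm:
  rows:
    - {"slide": [-0.042,-0.374,0],"spin": 0}
    - {"slide": [-0.042,-0.374,0],"spin": 0}
    - {"slide": [-0.042,-0.374,0],"spin": 0}
    - {"slide": [-0.042,-0.374,0],"spin": 0}
    - {"slide": [-0.042,-0.374,0],"spin": 0}
    - {"slide": [-0.042,-0.374,0],"spin": 0}
    - {"slide": [-0.042,-0.374,0],"spin": 0}
    - {"slide": [-0.042,-0.374,0],"spin": 0}

```text
$.rows[0]: bad value
```

Emit:
jog_arm:
  rows:
    - {"slide": [0,0,0],"spin": 0}
    - {"slide": [0,0,0],"spin": 0}
    - {"slide": [0,0,0],"spin": 0}

```text
$.rows[0]: bad value
```

```bash
cat >> h.py <<'E'
def measure(im,W,what,near,r=.085):
    """fit of the thing near a world xy: minAreaRect (mm) and mean of the pixel set"""
    hsv=cv2.cvtColor(im,cv2.COLOR_RGB2HSV);H,S,V=[hsv[...,k].astype(int) for k in range(3)]; Z=W[...,2]
    m={'mat':(Z>.0)&(Z<.008)&(H>95)&(H<130)&(S>100),'white':(Z>.0005)&(Z<.008)&(S<70),'filter':(Z>.076)&(Z<.084),
       'bearing':(Z>.029)&(Z<.035),'pad':(Z>.0155)&(Z<.021),'lamp':(Z>.007)&(Z<.031)}[what]
    m=m&(np.hypot(W[...,0]-near[0],W[...,1]-near[1])<r)
    n,l,s,c=cv2.connectedComponentsWithStats(cv2.morphologyEx(m.astype(np.uint8),cv2.MORPH_OPEN,np.ones((2,2))))
    if what in('pad','mat'): M=m
    else: M=l==1+np.argmax(s[1:,4])
    q=W[M][:,:2]; q=q[np.hypot(*(q-np.median(q,0)).T)<.085]
    (cx,cy),(a,b),t=cv2.minAreaRect((q*1000).astype(np.float32))
    w,v=np.linalg.eigh(np.cov((q-q.mean(0)).T)); th=np.arctan(v[1,1]/v[0,1])
    print(what,'n',len(q),'mean',(q.mean(0)*1000).round(1),'rect c',np.round([cx,cy],1),'size',np.round([a,b],1),'ang',round(t,1),'pca deg',round(float(np.degrees(th)),1))
E
python3 - <<'E'
from h import *
im,d,i,o=shot('wrist','w2.png'); np.savez('w2.npz',im=im,d=d,p=o['ee_pos'],r=o['eef_rot'])
print(o['time_s'],o['ee_pos'],o['eef_rot'])
F=(.604,-.091);B=(.43,.303);P=(.424,.091);L=(.624,-.317);mF=(.415,-.103);mB=(.601,.313);mP=(.602,.118);mL=(.435,-.281)
for f,T in(('w1',[('filter',F,.05),('lamp',L,.06),('mat',mL,.085),('white',mL,.05),('mat',mF,.085),('pad',P,.06)]),
         ('w2',[('filter',F,.05),('bearing',B,.045),('pad',P,.06),('mat',mF,.085),('white',mF,.04),('mat',mB,.085),('white',mB,.04),('mat',mP,.085),('white',mP,.065)])):
    z=np.load(f+'.npz'); W=wristW(z['d'],i,dict(ee_pos=z['p'],eef_rot=z['r'])); print(f)
    for w,n,r in T:
        try: measure(z['im'],W,w,n,r)
        except Exception as e: print(w,n,e)
E
```

```text
1.8 [ 0.50155375 -0.20372729  0.4046964 ] [ 3.14149929e+00  6.04930786e-05 -1.68556503e-03]
w1
filter n 2634 mean [603.9 -90.7] rect c [603.3 -90.3] size [55.  54.5] ang 1.4 pca deg -29.2
lamp n 2805 mean [ 624.7 -316.8] rect c [ 624.6 -324.1] size [83.9 54.4] ang 22.1 pca deg 23.8
mat n 3425 mean [ 442.8 -278.6] rect c [ 436.1 -280.3] size [ 88.4 128.3] ang 68.1 pca deg -25.9
white n 1635 mean [ 434.8 -282.2] rect c [ 433.7 -281.9] size [45.3 85.8] ang 67.9 pca deg -21.5
mat n 2556 mean [ 439.4 -112. ] rect c [ 423.2 -103.5] size [ 87.1 115.6] ang 70.9 pca deg 11.0
pad n 1756 mean [424.8  93.1] rect c [423.8  93.3] size [77.8 47.6] ang 56.6 pca deg 56.9
w2
filter n 2625 mean [603.9 -90.5] rect c [603.4 -89.9] size [53.6 55.9] ang 80.3 pca deg -16.3
bearing (0.43, 0.303) attempt to get argmax of an empty sequence
pad n 1748 mean [424.8  93.1] rect c [423.6  93.4] size [77.9 48.4] ang 57.1 pca deg 56.2
mat n 2539 mean [ 439.3 -112. ] rect c [ 423.1 -103.7] size [ 86.7 115.8] ang 71.1 pca deg 10.5
white n 981 mean [ 419.9 -109.7] rect c [ 418.  -107.5] size [64.3 51.8] ang 37.2 pca deg
[... 176 characters left out ...]
c [599.6  96.4] size [ 43.1 128.1] ang 82.1 pca deg -9.0
  return _methods._mean(a, axis=axis, dtype=dtype,
  ret = um.true_divide(
h.py:49: RuntimeWarning: Mean of empty slice.
  w,v=np.linalg.eigh(np.cov((q-q.mean(0)).T)); th=np.arctan(v[1,1]/v[0,1])
  avg = a.mean(axis, **keepdims_kw)
h.py:49: RuntimeWarning: Degrees of freedom <= 0 for slice
  w,v=np.linalg.eigh(np.cov((q-q.mean(0)).T)); th=np.arctan(v[1,1]/v[0,1])
  c *= np.true_divide(1, fact)
  c *= np.true_divide(1, fact)
h.py:50: RuntimeWarning: Mean of empty slice.
  print(what,'n',len(q),'mean',(q.mean(0)*1000).round(1),'rect c',np.round([cx,cy],1),'size',np.round([a,b],1),'ang',round(t,1),'pca deg',round(float(np.degrees(th)),1))
```

View pics/w2.png

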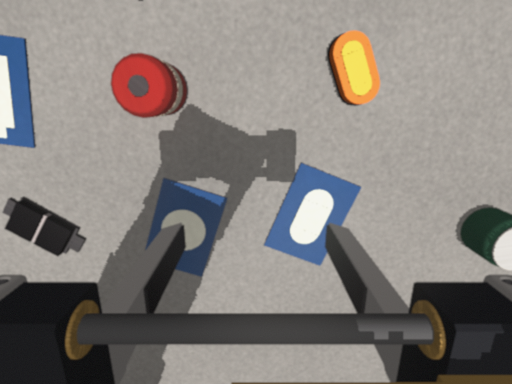

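The gripper value is required in every row, so that move was refused and this picture is the same as the last one. Repeating the move with it.

Emit:
jog_arm:
  rows:
    - {"gripper": 0.094,"slide": [-0.042,-0.374,0],"spin": 0}
    - {"gripper": 0.094,"slide": [-0.042,-0.374,0],"spin": 0}
    - {"gripper": 0.094,"slide": [-0.042,-0.374,0],"spin": 0}
    - {"gripper": 0.094,"slide": [-0.042,-0.374,0],"spin": 0}
    - {"gripper": 0.094,"slide": [-0.042,-0.374,0],"spin": 0}
    - {"gripper": 0.094,"slide": [-0.042,-0.374,0],"spin": 0}
    - {"gripper": 0.094,"slide": [-0.042,-0.374,0],"spin": 0}
    - {"gripper": 0.094,"slide": [-0.042,-0.374,0],"spin": 0}

```text
time_s: 2.65
ee_pos: [0.4596, 0.1732, 0.4049]
eef_rot: [-3.141, -0.0, 0.0]
force: [-0.8, 0.2, -0.0]
grip_width: 0.0941
grip_force: 0.0
```

Emit:
jog_arm:
  rows:
    - {"gripper": 0.094,"slide": [0,0,0],"spin": 0}
    - {"gripper": 0.094,"slide": [0,0,0],"spin": 0}
    - {"gripper": 0.094,"slide": [0,0,0],"spin": 0}

```text
time_s: 2.95
ee_pos: [0.4605, 0.17, 0.4047]
eef_rot: [3.142, -0.0, -0.002]
force: [0.3, -0.7, 0.4]
grip_width: 0.0941
grip_force: 0.0
```

```bash
python3 - 2>/dev/null <<'E'
from h import *
im,d,i,o=shot('wrist','w2b.png'); np.savez('w2.npz',im=im,d=d,p=o['ee_pos'],r=o['eef_rot'])
print(o['time_s'],o['ee_pos'],o['eef_rot'])
F=(.604,-.091);B=(.43,.303);P=(.424,.091);mF=(.415,-.103);mB=(.601,.313);mP=(.602,.118)
W=wristW(d,i,o)
for w,n,r in [('filter',F,.05),('bearing',B,.045),('pad',P,.06),('mat',mF,.085),('white',mF,.04),('mat',mB,.085),('white',mB,.04),('mat',mP,.085),('white',mP,.065)]:
        try: measure(im,W,w,n,r)
        except Exception as e: print(w,n,e)
E
```

```text
2.95 [0.46052352 0.16995721 0.40473404] [ 3.14150312e+00 -1.57029466e-04 -1.98142702e-03]
filter n 440 mean [597.7 -67.2] rect c [597.1 -67.6] size [42.2 12. ] ang 16.0 pca deg 15.9
bearing n 1124 mean [429.8 306.9] rect c [421.9 308.8] size [55.1 72.9] ang 77.5 pca deg -21.0
pad n 1836 mean [424.6  94.1] rect c [423.6  93.5] size [77.6 46.3] ang 56.2 pca deg 57.3
mat n 4069 mean [ 420.9 -100.4] rect c [ 416.4 -100.8] size [ 90.7 128.1] ang 71.8 pca deg -19.2
white n 1612 mean [ 414.9 -103.1] rect c [ 414.5 -103.2] size [65.5 63.1] ang 89.8 pca deg 75.3
mat n 6514 mean [601.9 315. ] rect c [602.8 316.5] size [ 89.9 128.5] ang 75.2 pca deg -22.4
white n 1677 mean [602.1 315.8] rect c [601.6 316.2] size [59.5 59.2] ang 82.6 pca deg -58.8
mat n 4404 mean [599.  120.1] rect c [601.1 120.7] size [ 88.9 125.8] ang 82.6 pca deg -18.4
white n 3718 mean [603.2 119.1] rect c [596.2 120.9] size [ 62.6 125.9] ang 71.3 pca deg -8.3
```

View pics/w2b.png

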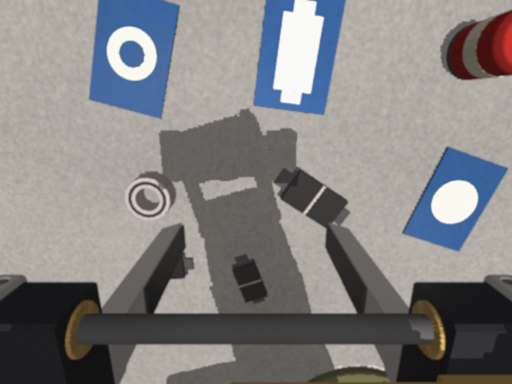

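The wrist view shows the ring mat (132,53), eared mat (295,50), disc mat (455,202), bearing (150,195) and the real pad (312,196). I'll refine the fits and work out the filter move.

```bash
cat >> h.py <<'E'
def fit(im,W,kind,near,r,clean=3):
    hsv=cv2.cvtColor(im,cv2.COLOR_RGB2HSV);S,V=hsv[...,1].astype(int),hsv[...,2].astype(int); Z=W[...,2]
    lo,hi={'white':(-.002,.009),'filter':(.075,.084),'bearing':(.024,.037),'lamp':(.010,.031),'pad':(.0135,.0215)}[kind]
    m=(Z>lo)&(Z<hi)&(np.hypot(W[...,0]-near[0],W[...,1]-near[1])<r)
    if kind=='white': m&=(S<70)&(V>190)
    m=m.astype(np.uint8)
    if kind in('bearing','pad'): m=cv2.morphologyEx(m,cv2.MORPH_CLOSE,np.ones((5,5)))
    m=cv2.morphologyEx(m,cv2.MORPH_OPEN,np.ones((clean,clean)))
    n,l,s,c=cv2.connectedComponentsWithStats(m); M=l==1+np.argmax(s[1:,4])
    q=W[M][:,:2]*1000; (cx,cy),(a,b),t=cv2.minAreaRect(q.astype(np.float32)); t=t if a>b else t+90
    w,v=np.linalg.eigh(np.cov((q-q.mean(0)).T))
    print(kind,len(q),'mean',q.mean(0).round(1),'rect',np.round([cx,cy],1),np.round([a,b],1),'long deg',round((t+90)%180-90,1),'pca',round(float(np.degrees(np.arctan(v[1,1]/v[0,1]))),1))
E
python3 - <<'E'
from h import *
i=cams.camera_info('wrist')
F=(.604,-.091);B=(.43,.303);P=(.424,.093);L=(.624,-.317);mF=(.415,-.103);mB=(.602,.316);mP=(.602,.119);mL=(.435,-.281)
for f,T in(('w1',[('filter',F,.05),('lamp',L,.05),('white',mL,.05)]),
         ('w2',[('bearing',B,.04),('pad',P,.06),('white',mF,.045),('white',mB,.042),('white',mP,.062)])):
    z=np.load(f+'.npz'); W=wristW(z['d'],i,dict(ee_pos=z['p'],eef_rot=z['r']))
    for t in T: fit(z['im'],W,*t)
go(.6035,-.0905,.15,.46); go(.6035,-.0905,.05,.46)
E
```

```text
filter 2748 mean [604.8 -90.1] rect [604.3 -88.8] [55.7 57.2] long deg -14.8 pca -23.1
lamp 2737 mean [ 625.7 -315.8] rect [ 625.2 -317.7] [79.4 43. ] long deg 22.1 pca 21.8
white 1559 mean [ 436.4 -280.9] rect [ 435.1 -280.7] [43.6 84. ] long deg -21.7 pca -21.8
bearing 1256 mean [432.5 306.5] rect [487.  259.4] [ 56.9 205.8] long deg -40.6 pca -49.2
pad 1963 mean [425.4  94.6] rect [460.4 129. ] [181.9  59.7] long deg 44.0 pca 51.8
white 1555 mean [ 416.1 -101.5] rect [ 415.2 -101.6] [63.9 61.6] long deg 89.1 pca 60.9
white 1565 mean [603.4 316.9] rect [602.9 317.1] [58.4 58.4] long deg -25.3 pca -36.5
white 3674 mean [604.2 120.1] rect [602.3 120.2] [ 47.7 113.4] long deg -7.3 pca -7.6
slide [0.1435 0.2601 0.0748] spin -0.462 rows 7.0
slide [0.1435 0.2601 0.1748] spin -0.462 rows 7.0
```

Emit:
jog_arm:
  rows:
    - {"gripper": 0.094,"slide": [0.144,0.26,0.075],"spin": 0}
    - {"gripper": 0.094,"slide": [0.144,0.26,0.075],"spin": 0}
    - {"gripper": 0.094,"slide": [0.144,0.26,0.075],"spin": 0}
    - {"gripper": 0.094,"slide": [0.144,0.26,0.075],"spin": 0}
    - {"gripper": 0.094,"slide": [0.144,0.26,0.075],"spin": 0}
    - {"gripper": 0.094,"slide": [0.144,0.26,0.075],"spin": 0}
    - {"gripper": 0.094,"slide": [0.144,0.26,0.075],"spin": 0}
    - {"gripper": 0.094,"slide": [0.144,0.26,0.075],"spin": 0}

```text
time_s: 3.8
ee_pos: [0.6041, -0.0908, 0.3288]
eef_rot: [-3.141, 0.001, -0.004]
force: [-0.1, 0.4, 1.0]
grip_width: 0.0935
grip_force: 0.0
```

Emit:
jog_arm:
  rows:
    - {"gripper": 0.094,"slide": [0,0,0],"spin": 0}
    - {"gripper": 0.094,"slide": [0,0,0.05],"spin": 0}
    - {"gripper": 0.094,"slide": [0,0,0.1],"spin": 0}
    - {"gripper": 0.094,"slide": [0,0,0.1],"spin": 0}
    - {"gripper": 0.094,"slide": [0,0,0.1],"spin": 0}

```text
time_s: 4.3
ee_pos: [0.6044, -0.0879, 0.2314]
eef_rot: [3.142, -0.001, 0.001]
force: [1.1, -0.4, 1.1]
grip_width: 0.0943
grip_force: 0.0
```

Emit:
jog_arm:
  rows:
    - {"gripper": 0.05,"slide": [0,0,0.006],"spin": 0}
    - {"gripper": 0.05,"slide": [0,0,0.006],"spin": 0}
    - {"gripper": 0.05,"slide": [0,0,0.006],"spin": 0}
    - {"gripper": 0.05,"slide": [0,0,0.006],"spin": 0}
    - {"gripper": 0.05,"slide": [0,0,0.006],"spin": 0}
    - {"gripper": 0.05,"slide": [0,0,0.006],"spin": 0}
    - {"gripper": 0.05,"slide": [0,0,0.006],"spin": 0}
    - {"gripper": 0.05,"slide": [0,0,0.006],"spin": 0}
  squeeze: 25

```text
time_s: 5.1
ee_pos: [0.6044, -0.0888, 0.2244]
eef_rot: [3.141, -0.001, -0.0]
force: [-1.1, -0.7, 6.7]
grip_width: 0.0621
grip_force: 25.0
```

```bash
python3 - <<'E'
from h import *
o=telemetry.get_obs(); print(o['time_s'],o['ee_pos'],o['grip_width'],o['grip_force'])
im,d,i,o=shot('wrist','w3.png'); W=wristW(d,i,o)
fit(im,W,'filter',(.604,-.09),.05)
go(.4153,-.1015,.05,0)
E
```

```text
5.1 [ 0.60436474 -0.08884461  0.22444925] 0.06213605386466978 25.0010845254792
filter 7872 mean [610.7 -87.7] rect [610.6 -87.6] [57.5 44.9] long deg 88.7 pca 89.9
slide [-0.1891  0.0127 -0.0057] spin -0.0 rows 4.0
```

Emit:
jog_arm:
  rows:
    - {"gripper": 0.05,"slide": [0,0,-0.03],"spin": 0}
    - {"gripper": 0.05,"slide": [0,0,-0.06],"spin": 0}
    - {"gripper": 0.05,"slide": [-0.04,0.003,-0.07],"spin": 0}
    - {"gripper": 0.05,"slide": [-0.08,0.006,-0.07],"spin": 0}
    - {"gripper": 0.05,"slide": [-0.12,0.009,-0.07],"spin": 0}
    - {"gripper": 0.05,"slide": [-0.16,0.011,-0.07],"spin": 0}
    - {"gripper": 0.05,"slide": [-0.189,0.013,-0.07],"spin": 0}
    - {"gripper": 0.05,"slide": [-0.189,0.013,-0.07],"spin": 0}

```text
time_s: 5.95
ee_pos: [0.4127, -0.1017, 0.2936]
eef_rot: [-3.141, 0.001, -0.001]
force: [0.7, 0.6, -1.9]
grip_width: 0.0618
grip_force: 25.0
```

Emit:
jog_arm:
  rows:
    - {"gripper": 0.05,"slide": [0,0,0.03],"spin": 0}
    - {"gripper": 0.05,"slide": [0,0,0.055],"spin": 0}
    - {"gripper": 0.05,"slide": [0,0,0.06],"spin": 0}
    - {"gripper": 0.05,"slide": [0,0,0.06],"spin": 0}
    - {"gripper": 0.05,"slide": [0,0,0.06],"spin": 0}

```text
time_s: 6.45
ee_pos: [0.4157, -0.1018, 0.2346]
eef_rot: [3.141, -0.001, -0.0]
force: [-0.8, -0.3, -1.3]
grip_width: 0.0617
grip_force: 25.0
```

```bash
python3 - <<'E'
from h import *
o=telemetry.get_obs(); print(o['time_s'],o['ee_pos'],o['eef_rot'],o['grip_width'],o['force'])
go(.4152,-.1016,.0485,0)
E
```

```text
6.45 [ 0.41570392 -0.10182263  0.23455247] [ 3.14123762e+00 -1.07961231e-03 -1.35550885e-04] 0.061735916491100384 [-0.76821213 -0.25161255 -1.32921939]
slide [-0.0005 -0.0002  0.0061] spin -0.0 rows 1.0
```

Emit:
jog_arm:
  rows:
    - {"gripper": 0.05,"slide": [0,0,0.004],"spin": 0}
    - {"gripper": 0.05,"slide": [0,0,0.006],"spin": 0}
    - {"gripper": 0.05,"slide": [0,0,0.006],"spin": 0}
    - {"gripper": 0.05,"slide": [0,0,0.006],"spin": 0}

```text
time_s: 6.85
ee_pos: [0.4155, -0.1018, 0.2283]
eef_rot: [3.141, -0.001, -0.0]
force: [-0.2, 1.0, 6.2]
grip_width: 0.062
grip_force: 25.0
```

Emit:
jog_arm:
  rows:
    - {"gripper": 0.09,"slide": [0,0,0],"spin": 0}
    - {"gripper": 0.09,"slide": [0,0,0],"spin": 0}
    - {"gripper": 0.09,"slide": [0,0,0],"spin": 0}
    - {"gripper": 0.09,"slide": [0,0,0],"spin": 0}
    - {"gripper": 0.09,"slide": [0,0,0],"spin": 0}

```text
time_s: 7.35
ee_pos: [0.4152, -0.1017, 0.2276]
eef_rot: [3.142, 0.0, -0.0]
force: [0.1, -0.9, -0.2]
grip_width: 0.0901
grip_force: 0.0
```

Emit:
jog_arm:
  rows:
    - {"gripper": 0.09,"slide": [0,0,-0.03],"spin": 0}
    - {"gripper": 0.09,"slide": [0,0,-0.07],"spin": 0}
    - {"gripper": 0.09,"slide": [0,0,-0.11],"spin": 0}
    - {"gripper": 0.09,"slide": [0,0,-0.11],"spin": 0}

```text
time_s: 7.75
ee_pos: [0.4157, -0.1019, 0.3421]
eef_rot: [3.139, -0.007, -0.0]
force: [-0.4, 0.2, -1.1]
grip_width: 0.0903
grip_force: 0.0
```

```bash
python3 - <<'E'
from h import *
go(.431,.3065,.12,0); go(.431,.3065,.024,0)
E
```

```text
slide [ 0.0149 -0.4085  0.0412] spin -0.0 rows 9.0
slide [ 0.0142 -0.4087  0.1372] spin -0.0 rows 9.0
```

Emit:
jog_arm:
  rows:
    - {"gripper": 0.09,"slide": [0.015,-0.408,0],"spin": 0}
    - {"gripper": 0.09,"slide": [0.015,-0.408,0],"spin": 0}
    - {"gripper": 0.09,"slide": [0.015,-0.408,0],"spin": 0}
    - {"gripper": 0.09,"slide": [0.015,-0.408,0],"spin": 0}
    - {"gripper": 0.09,"slide": [0.015,-0.408,0],"spin": 0}
    - {"gripper": 0.09,"slide": [0.015,-0.408,0],"spin": 0}
    - {"gripper": 0.09,"slide": [0.015,-0.408,0],"spin": 0}
    - {"gripper": 0.09,"slide": [0.015,-0.408,0],"spin": 0}

```text
time_s: 8.55
ee_pos: [0.4295, 0.3002, 0.3368]
eef_rot: [3.141, 0.001, 0.0]
force: [0.9, -0.9, -0.3]
grip_width: 0.09
grip_force: 0.0
```

Emit:
jog_arm:
  rows:
    - {"gripper": 0.09,"slide": [0,0,0],"spin": 0}
    - {"gripper": 0.09,"slide": [0,0,0],"spin": 0}
    - {"gripper": 0.09,"slide": [0,0,0],"spin": 0}

```text
time_s: 8.85
ee_pos: [0.43, 0.2971, 0.3371]
eef_rot: [3.141, 0.001, -0.001]
force: [-0.6, -0.7, -0.3]
grip_width: 0.0904
grip_force: 0.0
```

```bash
python3 - <<'E'
from h import *
im,d,i,o=shot('wrist','w4.png'); W=wristW(d,i,o); print(o['time_s'],o['ee_pos'],o['eef_rot'])
fit(im,W,'bearing',(.431,.3065),.035); fit(im,W,'white',(.603,.317),.042)
go(.431,.3065,.024,0)
E
```

```text
8.85 [0.43004145 0.29714649 0.33710601] [ 3.14096098e+00  7.54924771e-04 -8.62644210e-04]
bearing 1864 mean [432.1 308. ] rect [454.2 296.5] [ 57.1 109.7] long deg -26.1 pca -8.5
white 1467 mean [590.5 317. ] rect [590.5 317.1] [34. 58.] long deg -89.9 pca 89.8
slide [ 0.0009 -0.0096  0.1334] spin -0.002 rows 3.0
```

View pics/w4.png

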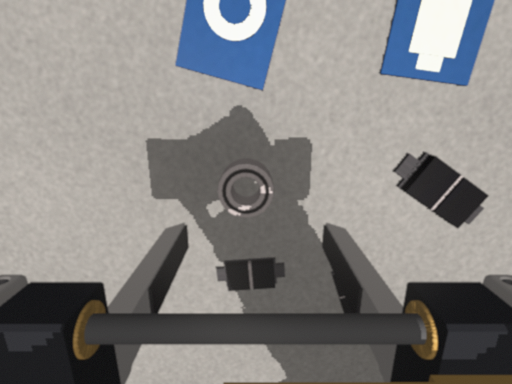

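```bash
python3 - <<'E'
from h import *
im,d,i,o=shot('wrist'); W=wristW(d,i,o)
m=((W[...,2]>.0295)&(W[...,2]<.0345)&(np.hypot(W[...,0]-.431,W[...,1]-.3065)<.04)).astype(np.uint8)
n,l,s,c=cv2.connectedComponentsWithStats(m); q=W[l==1+np.argmax(s[1:,4])][:,:2]
from scipy.optimize import least_squares
print(len(q),np.percentile(q,[1,99],0),np.percentile(q,[1,99],0).mean(0))
# outer edge circle: farthest point per angular bin
c0=q.mean(0)
for _ in range(3):
    v=q-c0; a=np.arctan2(v[:,1],v[:,0]); R=np.hypot(*v.T); b=((a+np.pi)/(2*np.pi)*36).astype(int)%36
    e=np.array([v[b==k][np.argmax(R[b==k])] for k in range(36) if (b==k).any()])+c0
    r=least_squares(lambda p:np.hypot(*(e-p[:2]).T)-p[2],[*c0,.028],loss='soft_l1',f_scale=.001); c0=r.x[:2]
print(r.x); go(*c0,.024,0)
E
```

```text
1728 [[0.40383033 0.28136054]
 [0.45741055 0.33512153]] [0.43062044 0.30824103]
[0.43041547 0.30812988 0.02852553]
slide [ 0.0002 -0.0113  0.1336] spin -0.002 rows 3.0
```

Emit:
jog_arm:
  rows:
    - {"gripper": 0.09,"slide": [0,-0.011,0.04],"spin": 0}
    - {"gripper": 0.09,"slide": [0,-0.011,0.08],"spin": 0}
    - {"gripper": 0.09,"slide": [0,-0.011,0.12],"spin": 0}
    - {"gripper": 0.09,"slide": [0,-0.011,0.133],"spin": 0}
    - {"gripper": 0.09,"slide": [0,-0.011,0.133],"spin": 0}
    - {"gripper": 0.09,"slide": [0,-0.011,0.133],"spin": 0}

```text
time_s: 9.55
ee_pos: [0.4306, 0.309, 0.2063]
eef_rot: [-3.14, -0.002, -0.001]
force: [0.1, 0.0, 0.5]
grip_width: 0.0901
grip_force: 0.0
```

Emit:
jog_arm:
  rows:
    - {"gripper": 0.045,"slide": [0,0,0],"spin": 0}
    - {"gripper": 0.045,"slide": [0,0,0],"spin": 0}
    - {"gripper": 0.045,"slide": [0,0,0],"spin": 0}
    - {"gripper": 0.045,"slide": [0,0,0],"spin": 0}
    - {"gripper": 0.045,"slide": [0,0,0],"spin": 0}
    - {"gripper": 0.045,"slide": [0,0,0],"spin": 0}
    - {"gripper": 0.045,"slide": [0,0,0],"spin": 0}
    - {"gripper": 0.045,"slide": [0,0,0],"spin": 0}

```text
time_s: 10.35
ee_pos: [0.4301, 0.309, 0.2051]
eef_rot: [3.141, -0.0, -0.0]
force: [-0.7, -3.6, 6.2]
grip_width: 0.0585
grip_force: 25.0
```

```bash
python3 - <<'E'
from h import *
o=telemetry.get_obs(); print(o['time_s'],o['ee_pos'],o['eef_rot'],o['grip_width'],o['grip_force'])
go(.603,.317,.10,0)
E
```

```text
10.35 [0.43006965 0.30896485 0.20506365] [ 3.14147001e+00 -2.79644558e-04 -9.55666933e-05] 0.05851587860128092 25.00125145423226
slide [ 0.173  -0.008  -0.0749] spin -0.0 rows 4.0
```

Emit:
jog_arm:
  rows:
    - {"gripper": 0.045,"slide": [0,0,-0.03],"spin": 0}
    - {"gripper": 0.045,"slide": [0,0,-0.06],"spin": 0}
    - {"gripper": 0.045,"slide": [0.04,-0.002,-0.06],"spin": 0}
    - {"gripper": 0.045,"slide": [0.08,-0.004,-0.06],"spin": 0}
    - {"gripper": 0.045,"slide": [0.12,-0.006,-0.06],"spin": 0}
    - {"gripper": 0.045,"slide": [0.15,-0.008,-0.06],"spin": 0}
    - {"gripper": 0.045,"slide": [0.1725,-0.0085,-0.06],"spin": 0}
    - {"gripper": 0.045,"slide": [0.1725,-0.0085,-0.06],"spin": 0}

```text
time_s: 11.15
ee_pos: [0.6042, 0.3169, 0.2633]
eef_rot: [3.141, 0.001, -0.002]
force: [-0.7, 0.3, -3.5]
grip_width: 0.0585
grip_force: 25.0
```

Emit:
jog_arm:
  rows:
    - {"gripper": 0.045,"slide": [0,0,0.03],"spin": 0}
    - {"gripper": 0.045,"slide": [0,0,0.045],"spin": 0}
    - {"gripper": 0.045,"slide": [0,0,0.05],"spin": 0}
    - {"gripper": 0.045,"slide": [0,0,0.05],"spin": 0}
    - {"gripper": 0.045,"slide": [0,0,0.05],"spin": 0}

```text
time_s: 11.65
ee_pos: [0.6026, 0.3177, 0.2157]
eef_rot: [-3.141, -0.001, -0.0]
force: [-0.6, -0.9, -3.1]
grip_width: 0.0584
grip_force: 25.0
```

```bash
python3 - <<'E'
from h import *
o=telemetry.get_obs(); print(o['time_s'],o['ee_pos'],o['eef_rot'],o['grip_width'],o['grip_force'])
go(.6026,.3175,.0293,0)
E
```

```text
11.65 [0.60256499 0.3176509  0.21571337] [-3.14104940e+00 -1.08904112e-03 -1.12856112e-04] 0.05835710388642189 24.998328667134047
slide [0.     0.0002 0.0064] spin -0.0 rows 1.0
```

Emit:
jog_arm:
  rows:
    - {"gripper": 0.045,"slide": [0,0,0.004],"spin": 0}
    - {"gripper": 0.045,"slide": [0,0,0.006],"spin": 0}
    - {"gripper": 0.045,"slide": [0,0,0.006],"spin": 0}
    - {"gripper": 0.045,"slide": [0,0,0.006],"spin": 0}

```text
time_s: 12.05
ee_pos: [0.6026, 0.3175, 0.2091]
eef_rot: [-3.141, -0.001, -0.0]
force: [0.2, 0.4, 0.2]
grip_width: 0.0582
grip_force: 25.0
```

Emit:
jog_arm:
  rows:
    - {"gripper": 0.085,"slide": [0,0,0],"spin": 0}
    - {"gripper": 0.085,"slide": [0,0,0],"spin": 0}
    - {"gripper": 0.085,"slide": [0,0,0],"spin": 0}
    - {"gripper": 0.085,"slide": [0,0,0],"spin": 0}
    - {"gripper": 0.085,"slide": [0,0,0],"spin": 0}

```text
time_s: 12.55
ee_pos: [0.6025, 0.3175, 0.2087]
eef_rot: [-3.142, -0.0, -0.0]
force: [-0.2, 0.3, -0.1]
grip_width: 0.0845
grip_force: 0.0
```

Emit:
jog_arm:
  rows:
    - {"gripper": 0.085,"slide": [0,0,-0.03],"spin": 0}
    - {"gripper": 0.085,"slide": [0,0,-0.07],"spin": 0}
    - {"gripper": 0.085,"slide": [0,0,-0.1],"spin": 0}
    - {"gripper": 0.085,"slide": [0,0,-0.1],"spin": 0}

```text
time_s: 12.95
ee_pos: [0.6029, 0.3177, 0.3138]
eef_rot: [-3.138, -0.007, -0.0]
force: [0.0, -0.5, -0.4]
grip_width: 0.0847
grip_force: 0.0
```

```bash
python3 - <<'E'
from h import *
o=telemetry.get_obs(); print(o['time_s'],o['ee_pos'],o['eef_rot'])
go(.4238,.0935,.15,np.radians(56.7))
E
```

```text
12.95 [0.60285509 0.3176724  0.3138498 ] [-3.13843537e+00 -6.94004930e-03 -1.47347836e-04]
slide [-0.1789  0.2241 -0.0181] spin -0.99 rows 7.0
```

Emit:
jog_arm:
  rows:
    - {"gripper": 0.085,"slide": [-0.179,0.224,-0.018],"spin": -0.99}
    - {"gripper": 0.085,"slide": [-0.179,0.224,-0.018],"spin": -0.99}
    - {"gripper": 0.085,"slide": [-0.179,0.224,-0.018],"spin": -0.99}
    - {"gripper": 0.085,"slide": [-0.179,0.224,-0.018],"spin": -0.99}
    - {"gripper": 0.085,"slide": [-0.179,0.224,-0.018],"spin": -0.99}
    - {"gripper": 0.085,"slide": [-0.179,0.224,-0.018],"spin": -0.99}
    - {"gripper": 0.085,"slide": [-0.179,0.224,-0.018],"spin": -0.99}
    - {"gripper": 0.085,"slide": [-0.179,0.224,-0.018],"spin": -0.99}

```text
time_s: 13.75
ee_pos: [0.4231, 0.093, 0.3266]
eef_rot: [3.141, -0.0, 0.99]
force: [0.3, -0.5, 0.5]
grip_width: 0.0851
grip_force: 0.0
```

Emit:
jog_arm:
  rows:
    - {"gripper": 0.085,"slide": [0,0,0],"spin": 0}
    - {"gripper": 0.085,"slide": [0,0,0],"spin": 0}
    - {"gripper": 0.085,"slide": [0,0,0],"spin": 0}

```text
time_s: 14.05
ee_pos: [0.4237, 0.0939, 0.3263]
eef_rot: [-3.141, 0.0, 0.989]
force: [0.7, 1.0, -0.5]
grip_width: 0.085
grip_force: 0.0
```

```bash
python3 - <<'E'
from h import *
im,d,i,o=shot('wrist','w5.png'); W=wristW(d,i,o); print(o['time_s'],o['ee_pos'],o['eef_rot'])
measure(im,W,'pad',(.424,.0935),.055)
go(.4238,.0935,.022,np.radians(56.7))
E
```

```text
14.05 [0.42365521 0.09387744 0.32631901] [-3.14110944e+00  3.74813201e-04  9.89091477e-01]
pad n 3126 mean [423.8  94.6] rect c [423.   93.3] size [77.6 46. ] ang 56.5 pca deg 56.6
slide [-1.000e-04  4.000e-04  1.244e-01] spin -0.0 rows 3.0
```

View pics/w5.png

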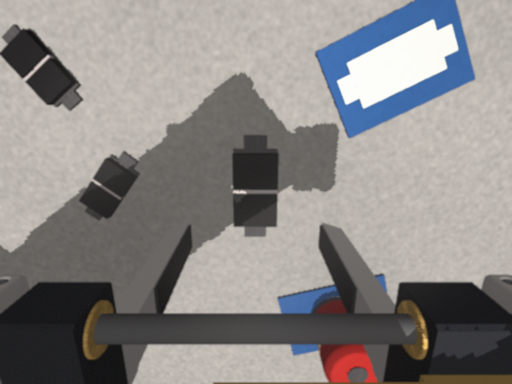

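The pad sits straight between the fingers at (255,187) and the filter at (345,345) is clear of the gripper. Descending to grip.

Emit:
jog_arm:
  rows:
    - {"gripper": 0.085,"slide": [-0.0005,0.0,0.04],"spin": 0}
    - {"gripper": 0.085,"slide": [-0.0005,0.0,0.08],"spin": 0}
    - {"gripper": 0.085,"slide": [-0.0005,0.0,0.11],"spin": 0}
    - {"gripper": 0.085,"slide": [-0.0005,0.0,0.123],"spin": 0}
    - {"gripper": 0.085,"slide": [-0.0005,0.0,0.123],"spin": 0}
    - {"gripper": 0.085,"slide": [-0.0005,0.0,0.123],"spin": 0}

```text
time_s: 14.7
ee_pos: [0.4234, 0.0932, 0.204]
eef_rot: [3.142, -0.0, 0.99]
force: [1.3, -0.8, 0.4]
grip_width: 0.0847
grip_force: 0.0
```

Emit:
jog_arm:
  rows:
    - {"gripper": 0.035,"slide": [0,0,0],"spin": 0}
    - {"gripper": 0.035,"slide": [0,0,0],"spin": 0}
    - {"gripper": 0.035,"slide": [0,0,0],"spin": 0}
    - {"gripper": 0.035,"slide": [0,0,0],"spin": 0}
    - {"gripper": 0.035,"slide": [0,0,0],"spin": 0}
    - {"gripper": 0.035,"slide": [0,0,0],"spin": 0}
    - {"gripper": 0.035,"slide": [0,0,0],"spin": 0}
    - {"gripper": 0.035,"slide": [0,0,0],"spin": 0}

```text
time_s: 15.5
ee_pos: [0.4232, 0.0931, 0.2038]
eef_rot: [3.142, -0.0, 0.99]
force: [-1.1, -0.6, 4.2]
grip_width: 0.046
grip_force: 25.0
```

```bash
python3 - <<'E'
from h import *
o=telemetry.get_obs(); print(o['time_s'],o['ee_pos'],o['eef_rot'],o['grip_width'],o['grip_force'])
go(.603,.120,.15,np.radians(-7.5))
E
```

```text
15.5 [0.42321293 0.09308152 0.2037769 ] [ 3.14150465e+00 -8.78425719e-05  9.89775546e-01] 0.046022033748798326 24.99668598175049
slide [ 0.1212  0.1355 -0.1262] spin 1.121 rows 8.0
```

Emit:
jog_arm:
  rows:
    - {"gripper": 0.035,"slide": [0,0,-0.03],"spin": 0}
    - {"gripper": 0.035,"slide": [0,0,-0.06],"spin": 0}
    - {"gripper": 0.035,"slide": [0.02,0.023,-0.06],"spin": 0.15}
    - {"gripper": 0.035,"slide": [0.04,0.045,-0.06],"spin": 0.3}
    - {"gripper": 0.035,"slide": [0.06,0.067,-0.06],"spin": 0.45}
    - {"gripper": 0.035,"slide": [0.08,0.09,-0.06],"spin": 0.6}
    - {"gripper": 0.035,"slide": [0.1,0.112,-0.06],"spin": 0.75}
    - {"gripper": 0.035,"slide": [0.121,0.135,-0.06],"spin": 0.9}

```text
time_s: 16.3
ee_pos: [0.6034, 0.1203, 0.263]
eef_rot: [3.142, 0.001, 0.084]
force: [0.5, 0.5, -2.9]
grip_width: 0.0454
grip_force: 25.0
```

Emit:
jog_arm:
  rows:
    - {"gripper": 0.035,"slide": [0,0,0],"spin": 0.11}
    - {"gripper": 0.035,"slide": [0,0,0],"spin": 0.221}
    - {"gripper": 0.035,"slide": [0,0,0],"spin": 0.221}
    - {"gripper": 0.035,"slide": [0,0,0],"spin": 0.221}

```text
time_s: 16.7
ee_pos: [0.6023, 0.1201, 0.2633]
eef_rot: [3.141, 0.001, -0.128]
force: [-0.1, 0.5, -2.4]
grip_width: 0.0463
grip_force: 25.0
```

```bash
python3 - <<'E'
from h import *
o=telemetry.get_obs(); print(o['time_s'],o['ee_pos'],o['eef_rot'],o['grip_width'],o['grip_force'])
go(.6027,.1203,.028,np.radians(-7.5))
E
```

```text
16.7 [0.60230172 0.12012489 0.26327867] [ 3.14141905e+00  7.17202494e-04 -1.27933130e-01] 0.046287452385346976 24.997204318642616
slide [ 0.0004 -0.0002  0.0553] spin 0.003 rows 2.0
```

Emit:
jog_arm:
  rows:
    - {"gripper": 0.035,"slide": [0,0,0.03],"spin": 0.002}
    - {"gripper": 0.035,"slide": [0,0,0.045],"spin": 0.002}
    - {"gripper": 0.035,"slide": [0,0,0.052],"spin": 0.002}
    - {"gripper": 0.035,"slide": [0,0,0.055],"spin": 0.002}
    - {"gripper": 0.035,"slide": [0,0,0.055],"spin": 0.002}
    - {"gripper": 0.035,"slide": [0,0,0.055],"spin": 0.002}

```text
time_s: 17.3
ee_pos: [0.6026, 0.1202, 0.2095]
eef_rot: [-3.141, -0.001, -0.133]
force: [-0.7, -0.1, -2.4]
grip_width: 0.0455
grip_force: 25.0
```

Emit:
jog_arm:
  rows:
    - {"gripper": 0.075,"slide": [0,0,0],"spin": 0}
    - {"gripper": 0.075,"slide": [0,0,0],"spin": 0}
    - {"gripper": 0.075,"slide": [0,0,0],"spin": 0}
    - {"gripper": 0.075,"slide": [0,0,0],"spin": 0}
    - {"gripper": 0.075,"slide": [0,0,0],"spin": 0}

```text
time_s: 17.8
ee_pos: [0.6024, 0.1201, 0.2088]
eef_rot: [-3.142, -0.0, -0.133]
force: [-0.6, 0.8, -0.1]
grip_width: 0.0748
grip_force: 0.0
```

Emit:
jog_arm:
  rows:
    - {"gripper": 0.075,"slide": [0,0,-0.03],"spin": 0}
    - {"gripper": 0.075,"slide": [0,0,-0.07],"spin": 0}
    - {"gripper": 0.075,"slide": [0,0,-0.1],"spin": 0}
    - {"gripper": 0.075,"slide": [0,0,-0.1],"spin": 0}

```text
time_s: 18.2
ee_pos: [0.6029, 0.1203, 0.3133]
eef_rot: [-3.14, -0.007, -0.133]
force: [0.5, 0.3, -0.3]
grip_width: 0.0746
grip_force: 0.0
```

```bash
python3 - <<'E'
from h import *
o=telemetry.get_obs(); print(o['time_s'],o['ee_pos'],o['eef_rot'])
go(.625,-.3175,.13,np.radians(22))
E
```

```text
18.2 [0.60291174 0.12025261 0.31328516] [-3.13968719 -0.00690167 -0.13308988]
slide [0.08  0.431 0.003] spin -0.517 rows 9.0
```

Emit:
jog_arm:
  rows:
    - {"gripper": 0.08,"slide": [0.08,0.431,0.0],"spin": -0.517}
    - {"gripper": 0.08,"slide": [0.08,0.431,0.0],"spin": -0.517}
    - {"gripper": 0.08,"slide": [0.08,0.431,0.0],"spin": -0.517}
    - {"gripper": 0.08,"slide": [0.08,0.431,0.0],"spin": -0.517}
    - {"gripper": 0.08,"slide": [0.08,0.431,0.0],"spin": -0.517}
    - {"gripper": 0.08,"slide": [0.08,0.431,0.0],"spin": -0.517}
    - {"gripper": 0.08,"slide": [0.08,0.431,0.0],"spin": -0.517}
    - {"gripper": 0.08,"slide": [0.08,0.431,0.0],"spin": -0.517}

```text
time_s: 19.0
ee_pos: [0.6219, -0.2736, 0.3077]
eef_rot: [-3.141, 0.001, 0.384]
force: [0.8, 1.2, -0.7]
grip_width: 0.0804
grip_force: 0.0
```

Emit:
jog_arm:
  rows:
    - {"gripper": 0.08,"slide": [0,0,0],"spin": 0}
    - {"gripper": 0.08,"slide": [0,0,0],"spin": 0}
    - {"gripper": 0.08,"slide": [0,0,0],"spin": 0}

```text
time_s: 19.3
ee_pos: [0.6223, -0.2706, 0.308]
eef_rot: [-3.141, 0.001, 0.385]
force: [0.2, 0.7, -0.6]
grip_width: 0.0797
grip_force: 0.0
```

```bash
python3 - <<'E'
from h import *
im,d,i,o=shot('wrist','w6.png'); W=wristW(d,i,o); print(o['time_s'],o['ee_pos'],o['eef_rot'])
fit(im,W,'lamp',(.625,-.3175),.05)
go(.625,-.3175,.024,np.radians(22))
E
```

```text
19.3 [ 0.62230232 -0.27060271  0.3080147 ] [-3.14070456e+00  5.46752711e-04  3.84594223e-01]
lamp 3094 mean [ 628.4 -314.4] rect [ 625.1 -317.6] [80.2 42.2] long deg 21.8 pca 19.6
slide [-0.0153  0.0448  0.1043] spin 0.001 rows 3.0
```

View pics/w6.png

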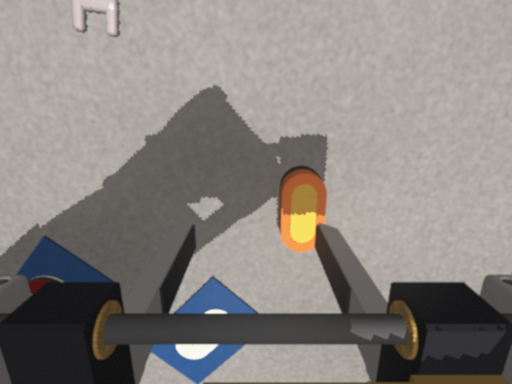

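The lamp at (302,208) is parallel to the tool x axis, now 45 mm to the side. Shift over it, then down.

Emit:
jog_arm:
  rows:
    - {"gripper": 0.08,"slide": [-0.0155,0.0445,0.0],"spin": 0.002}
    - {"gripper": 0.08,"slide": [-0.0155,0.0445,0.0],"spin": 0.002}
    - {"gripper": 0.08,"slide": [-0.0155,0.0445,0.04],"spin": 0.002}
    - {"gripper": 0.08,"slide": [-0.0155,0.0445,0.075],"spin": 0.002}
    - {"gripper": 0.08,"slide": [-0.0155,0.0445,0.1],"spin": 0.002}
    - {"gripper": 0.08,"slide": [-0.0155,0.0445,0.105],"spin": 0.002}
    - {"gripper": 0.08,"slide": [-0.0155,0.0445,0.105],"spin": 0.002}
    - {"gripper": 0.08,"slide": [-0.0155,0.0445,0.105],"spin": 0.002}

```text
time_s: 20.15
ee_pos: [0.625, -0.3183, 0.2056]
eef_rot: [3.14, -0.002, 0.382]
force: [0.5, -0.3, 1.0]
grip_width: 0.0802
grip_force: 0.0
```

Emit:
jog_arm:
  rows:
    - {"gripper": 0.03,"slide": [0,0,0],"spin": 0}
    - {"gripper": 0.03,"slide": [0,0,0],"spin": 0}
    - {"gripper": 0.03,"slide": [0,0,0],"spin": 0}
    - {"gripper": 0.03,"slide": [0,0,0],"spin": 0}
    - {"gripper": 0.03,"slide": [0,0,0],"spin": 0}
    - {"gripper": 0.03,"slide": [0,0,0],"spin": 0}
    - {"gripper": 0.03,"slide": [0,0,0],"spin": 0}
    - {"gripper": 0.03,"slide": [0,0,0],"spin": 0}
  squeeze: 15

```text
time_s: 20.95
ee_pos: [0.6245, -0.3187, 0.2037]
eef_rot: [3.142, -0.0, 0.382]
force: [-1.5, -0.5, 1.6]
grip_width: 0.0421
grip_force: 15.0
```

```bash
python3 - <<'E'
from h import *
o=telemetry.get_obs(); print(o['time_s'],o['ee_pos'],o['eef_rot'],o['grip_width'],o['grip_force'])
go(.4352,-.2808,.1,np.radians(-21.8))
E
```

```text
20.95 [ 0.62448795 -0.31868156  0.20371792] [ 3.14155261e+00 -1.74528541e-05  3.81777074e-01] 0.04213139982539903 14.999703951179981
slide [-0.1615 -0.1057 -0.0763] spin 0.762 rows 6.0
```

Emit:
jog_arm:
  rows:
    - {"gripper": 0.03,"slide": [0,0,-0.03],"spin": 0}
    - {"gripper": 0.03,"slide": [0,0,-0.06],"spin": 0}
    - {"gripper": 0.03,"slide": [-0.03,-0.02,-0.06],"spin": 0.13}
    - {"gripper": 0.03,"slide": [-0.06,-0.04,-0.06],"spin": 0.26}
    - {"gripper": 0.03,"slide": [-0.09,-0.06,-0.06],"spin": 0.4}
    - {"gripper": 0.03,"slide": [-0.12,-0.08,-0.06],"spin": 0.53}
    - {"gripper": 0.03,"slide": [-0.145,-0.095,-0.06],"spin": 0.66}
    - {"gripper": 0.03,"slide": [-0.162,-0.106,-0.06],"spin": 0.762}

```text
time_s: 21.75
ee_pos: [0.433, -0.2802, 0.2636]
eef_rot: [-3.142, 0.0, -0.386]
force: [-0.3, -0.8, -0.9]
grip_width: 0.0417
grip_force: 15.0
```

Emit:
jog_arm:
  rows:
    - {"gripper": 0.03,"slide": [0,0,0],"spin": 0}
    - {"gripper": 0.03,"slide": [0,0,0.02],"spin": 0}
    - {"gripper": 0.03,"slide": [0,0,0.04],"spin": 0}
    - {"gripper": 0.03,"slide": [0,0,0.04],"spin": 0}
    - {"gripper": 0.03,"slide": [0,0,0.04],"spin": 0}

```text
time_s: 22.25
ee_pos: [0.4352, -0.2808, 0.2239]
eef_rot: [-3.142, 0.0, -0.379]
force: [-0.0, -1.0, 0.5]
grip_width: 0.0414
grip_force: 15.0
```

```bash
python3 - <<'E'
from h import *
o=telemetry.get_obs(); print(o['time_s'],o['ee_pos'],o['eef_rot'],o['grip_width'],o['grip_force'])
go(.4343,-.2804,.0280,np.radians(-21.8))
E
```

```text
22.25 [ 0.43519047 -0.28077311  0.22390714] [-3.14151179e+00  2.20497242e-04 -3.78826229e-01] 0.04135936584775249 14.999550506472588
slide [-0.001  -0.      0.0159] spin 0.002 rows 1.0
```

Emit:
jog_arm:
  rows:
    - {"gripper": 0.03,"slide": [-0.001,0,0.01],"spin": 0.002}
    - {"gripper": 0.03,"slide": [-0.001,0,0.014],"spin": 0.002}
    - {"gripper": 0.03,"slide": [-0.001,0,0.0155],"spin": 0.002}
    - {"gripper": 0.03,"slide": [-0.001,0,0.0155],"spin": 0.002}
    - {"gripper": 0.03,"slide": [-0.001,0,0.0155],"spin": 0.002}

```text
time_s: 22.75
ee_pos: [0.4338, -0.2803, 0.2084]
eef_rot: [3.141, -0.0, -0.382]
force: [0.5, -1.0, -0.6]
grip_width: 0.0415
grip_force: 15.0
```

Emit:
jog_arm:
  rows:
    - {"gripper": 0.075,"slide": [0,0,0],"spin": 0}
    - {"gripper": 0.075,"slide": [0,0,0],"spin": 0}
    - {"gripper": 0.075,"slide": [0,0,0],"spin": 0}
    - {"gripper": 0.075,"slide": [0,0,0],"spin": 0}
    - {"gripper": 0.075,"slide": [0,0,0],"spin": 0}

```text
time_s: 23.25
ee_pos: [0.4337, -0.2803, 0.2082]
eef_rot: [3.142, -0.0, -0.382]
force: [-0.3, -0.6, -0.2]
grip_width: 0.0745
grip_force: 0.0
```

Emit:
jog_arm:
  rows:
    - {"gripper": 0.075,"slide": [0,0,-0.03],"spin": 0}
    - {"gripper": 0.075,"slide": [0,0,-0.07],"spin": 0}
    - {"gripper": 0.075,"slide": [0,0,-0.11],"spin": 0}
    - {"gripper": 0.075,"slide": [0,0,-0.15],"spin": 0}
    - {"gripper": 0.075,"slide": [0,0,-0.19],"spin": 0}
    - {"gripper": 0.075,"slide": [0,0,-0.19],"spin": 0}

```text
time_s: 23.85
ee_pos: [0.4339, -0.2803, 0.4034]
eef_rot: [3.139, -0.008, -0.382]
force: [1.4, -0.7, 0.2]
grip_width: 0.0751
grip_force: 0.0
```

```bash
python3 - <<'E'
from h import *
o=telemetry.get_obs(); print(o['time_s'],o['ee_pos'],o['eef_rot'])
im,d,i,o=shot('wrist','w7.png'); W=wristW(d,i,o)
fit(im,W,'lamp',(.435,-.281),.05)
go(.46,0,.225,0)
E
```

```text
23.85 [ 0.43386586 -0.28033952  0.40343425] [ 3.13938221 -0.00826414 -0.38214819]
lamp 1736 mean [ 437.4 -279.7] rect [ 435.9 -279. ] [41.5 80.7] long deg -22.3 pca -22.3
slide [-0.0801 -0.2698 -0.0053] spin -0.382 rows 6.0
```

Lamp is down. Now an overview of all four from the middle.

Emit:
jog_arm:
  rows:
    - {"gripper": 0.075,"slide": [-0.08,-0.27,-0.005],"spin": -0.382}
    - {"gripper": 0.075,"slide": [-0.08,-0.27,-0.005],"spin": -0.382}
    - {"gripper": 0.075,"slide": [-0.08,-0.27,-0.005],"spin": -0.382}
    - {"gripper": 0.075,"slide": [-0.08,-0.27,-0.005],"spin": -0.382}
    - {"gripper": 0.075,"slide": [-0.08,-0.27,-0.005],"spin": -0.382}
    - {"gripper": 0.075,"slide": [-0.08,-0.27,-0.005],"spin": -0.382}
    - {"gripper": 0.075,"slide": [-0.08,-0.27,-0.005],"spin": -0.382}
    - {"gripper": 0.075,"slide": [-0.08,-0.27,-0.005],"spin": -0.382}

```text
time_s: 24.7
ee_pos: [0.4602, 0.0004, 0.402]
eef_rot: [-3.142, 0.002, 0.001]
force: [-0.2, -0.5, -0.3]
grip_width: 0.0751
grip_force: 0.0
```

Emit:
jog_arm:
  rows:
    - {"gripper": 0.075,"slide": [0,0,0],"spin": 0}
    - {"gripper": 0.075,"slide": [0,0,0],"spin": 0}
    - {"gripper": 0.075,"slide": [0,0,0],"spin": 0}

```text
time_s: 25.0
ee_pos: [0.4602, -0.0007, 0.403]
eef_rot: [3.142, 0.0, -0.002]
force: [0.2, -0.1, 0.8]
grip_width: 0.0755
grip_force: 0.0
```

```bash
cat >> h.py <<'E'
def matfit(im,W,near,r=.09):
    """mat rectangle (blue hull) centre and angle"""
    hsv=cv2.cvtColor(im,cv2.COLOR_RGB2HSV);H,S=hsv[...,0].astype(int),hsv[...,1].astype(int)
    m=((H>95)&(H<130)&(S>110)&(W[...,2]<.012)&(np.hypot(W[...,0]-near[0],W[...,1]-near[1])<r)).astype(np.uint8)
    m=cv2.morphologyEx(m,cv2.MORPH_OPEN,np.ones((3,3))); q=W[m>0][:,:2]*1000
    (cx,cy),(a,b),t=cv2.minAreaRect(q.astype(np.float32)); t=t if a>b else t+90
    print('  mat',np.round([cx,cy],1),np.round([a,b],1),'long',round((t+90)%180-90,1))
E
python3 - <<'E'
from h import *
im,d,i,o=shot('wrist','w8.png'); W=wristW(d,i,o); print(o['time_s'],o['ee_pos'],o['eef_rot'])
W2=W.copy(); W2[...,2]-=.004
for k,n,r in(('filter',(.415,-.102),.045),('bearing',(.603,.317),.04),('pad',(.603,.12),.06),('lamp',(.435,-.281),.05)):
    fit(im,W2,k,n,r); matfit(im,W,n)
shot('top','top1.png')
E
```

```text
25.0 [ 0.46020525 -0.0006957   0.40296452] [ 3.14159137e+00  2.77857956e-04 -1.54388391e-03]
filter 1558 mean [ 420.6 -102. ] rect [ 420.6 -103.9] [55.  45.9] long deg 46.0 pca 45.7
  mat [ 416.9 -101. ] [ 88.7 127.4] long -18.5Traceback (most recent call last):
  File "<stdin>", line 5, in <module>
  File "h.py", line 59, in fit
    n,l,s,c=cv2.connectedComponentsWithStats(m); M=l==1+np.argmax(s[1:,4])
                                                        ~~~~~~~~~^^^^^^^^^
    return _wrapfunc(a, 'argmax', axis=axis, out=out, **kwds)
    return bound(*args, **kwds)
ValueError: attempt to get argmax of an empty sequence
```

View pics/w8.png

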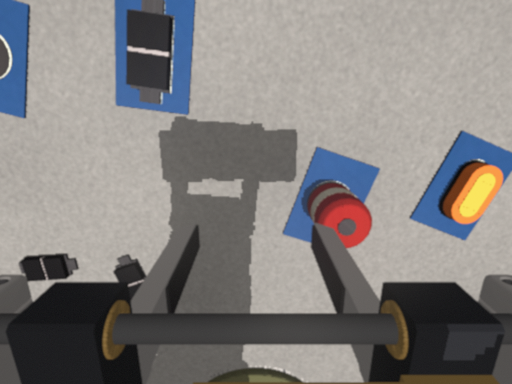

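Pad (150,50), lamp (473,193) and filter (340,215) are on their mats, and the bearing is at the left edge (0,57). One more view from the left will measure the bearing, pad and filter.

Emit:
jog_arm:
  rows:
    - {"gripper": 0.075,"slide": [0.0,-0.18,0],"spin": 0}
    - {"gripper": 0.075,"slide": [0.0,-0.18,0],"spin": 0}
    - {"gripper": 0.075,"slide": [0.0,-0.18,0],"spin": 0}
    - {"gripper": 0.075,"slide": [0.0,-0.18,0],"spin": 0}
    - {"gripper": 0.075,"slide": [0.0,-0.18,0],"spin": 0}
    - {"gripper": 0.075,"slide": [0.0,-0.18,0],"spin": 0}
    - {"gripper": 0.075,"slide": [0.0,-0.18,0],"spin": 0}
    - {"gripper": 0.075,"slide": [0.0,-0.18,0],"spin": 0}

```text
time_s: 25.85
ee_pos: [0.4604, 0.179, 0.4032]
eef_rot: [3.142, -0.0, -0.002]
force: [-0.7, 0.6, -0.3]
grip_width: 0.075
grip_force: 0.0
```

```bash
python3 - <<'E'
from h import *
im,d,i,o=shot('wrist','w9.png'); W=wristW(d,i,o); print(o['time_s'],o['ee_pos'],o['eef_rot'])
W2=W.copy(); W2[...,2]-=.004
for k,n,r in(('filter',(.415,-.102),.045),('bearing',(.603,.317),.04),('pad',(.603,.12),.06)):
    try: fit(im,W2,k,n,r)
    except Exception as e: print(k,e)
    matfit(im,W,n)
shot('top','top1.png')
E
```

```text
25.85 [0.46041216 0.17903788 0.40323957] [ 3.14157764e+00 -1.25652326e-04 -1.79679330e-03]
filter 1221 mean [415.4 -88.2] rect [414.1 -88. ] [56.1 33.8] long deg 11.8 pca 11.0
  mat [ 416.6 -100.1] [ 91.5 128.1] long -18.2
bearing 1957 mean [602.7 317.1] rect [591.2 260.6] [175.5  57.2] long deg 79.1 pca 67.7
  mat [602.6 316.4] [ 89. 128.] long -14.7
pad 3121 mean [603.5 122. ] rect [587.9 127.9] [ 63.6 116.8] long deg -22.8 pca -10.1
  mat [600.5 120.8] [ 88.4 124.5] long -7.3
```

View pics/w9.png

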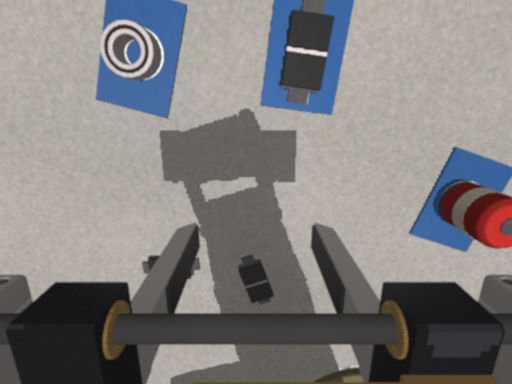

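View pics/top1.png

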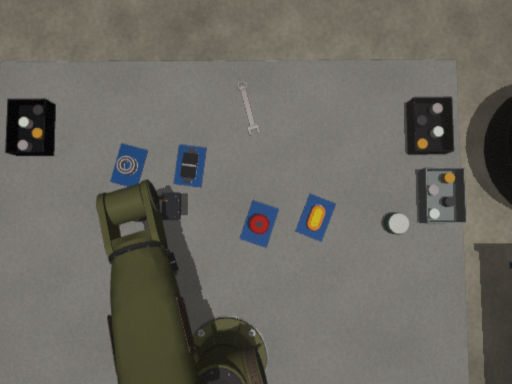

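The views show every part on its own mat, measured within about 1–2 mm. The tin (398,223) and wrench (248,108) haven't moved, and the gripper is clear. Handing in.

```bash
python3 -c "
from h import *
print(workorder.hand_in())"
```

```text
the job is handed in; nothing more can be done
None
```

I placed the filter, bearing, brake pad and lamp on their own mats in the order listed, centred to about 1–2 mm by my measurements, left the tin and wrench alone, and handed the job in at about 26 s; no verdict came back.

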